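Clamp a battery pack for cleaning

ROBOT

A 6-joint arm with a two-finger parallel gripper is mounted at the origin on the work surface. World frame = base frame: x ahead of the robot, y to its left, z up, the work surface at z = 0. Lengths are in m, angles in rad, forces in N, time in s.
With the tool pointing down it reaches from about 0.275 to 0.85 m from the base axis. Payload 19 kg.
Tool frame: the origin (TCP) lies midway between the tips of the shut fingers; the grasp point (between the pads) lies 19 mm behind it; z points along the fingers, y is the line along which they close (so a half turn about z gives the same grasp; the last joint's range is limited). The gripper opens to 85 mm and grips with 20 to 120 N. Pads are 22 mm wide; open, the fingers measure 114 mm over their backs; the gripper's body (76 mm by 85 mm) begins 54 mm behind the grasp point. The pads swing forward as they close: fully open they stand 13 mm farther back than shut.
Start: joints at [-1.278, 0.15, 1.437, -0, 1.554, -0.134], TCP at [0.238, -0.523, 0.231] pointing down, gripper open.
Joint ranges: [-2.8, 2.8], [-0.68, 2.1], [0.12, 2.68], [-1.39, 4.53], [0.16, 2.79], [-2.81, 2.81]. Speed limits (rad/s): [1.89, 1.89, 2.22, 3.01, 3.01, 3.01].

INTERFACE

Orientations are given as a unit quaternion [w, x, y, z].
In Python, from workcell import r gives the robot as it stands.
- The arm moves only by the tool tcp_steps, called after "Request:" in YAML: its name, and indented under it one key for each argument. Schema: {"type":"object","properties":{"motion":{"type":"array","items":{"type":"object","properties":{"tx":{"type":"number"},"ty":{"type":"number"},"tz":{"type":"number"},"wx":{"type":"number"},"wy":{"type":"number"},"wz":{"type":"number"}},"additionalProperties":false},"minItems":1,"maxItems":5},"jaw":{"type":"number"},"grip_n":{"type":"number"},"only":{"type":"string"},"quiet":{"type":"boolean"},"lines":{"type":"string"}},"required":["motion"],"additionalProperties":false}. motion is a list of rows, 1 to 5 of them, each an object with the fields tx, ty, tz (the shift in units of 5 mm), wx, wy, wz (a rotation vector in units of 0.25 rad); a field left out counts as zero; each row shifts and turns the commanded pose from where the row before left it, along the tool's axes as they then stand; what a row does not reach is not made up. A row lasts 1/12 s, in which the tool goes at most 0.0417 m and 0.125 rad, less where a joint would pass 70% of its speed; a pose out of reach is approached as far as the arm can. jaw is the opening from 0.0 (shut) to 1.0 (fully open), set as the call begins (left out keeps the last). The fingers move at their own pace and stop on an object; grip_n is the grip in N (left out, the last holds). Time passes only in rows, so rows that do not move let the fingers close. The tool returns the time, the measured TCP pose, the force, the opening and the grip force at its end. only (a regular expression) keeps the lines of the reply that match it, lines (a string "A,B") keeps lines A to B, and quiet returns only ok. Input that does not fit is refused with a message, and nothing moves.
- r.observe(): the state, without advancing time (a new reading comes with each control period).
- r.camera(name): name is "scene" or "top" or "wrist"; returns the picture (420x560x3 uint8, red, green, blue); there is no depth.
- r.camera_params(name): a dict with "camera_matrix" (3x3 intrinsics, pixels), "k1" (the pictures are not rectified: a ray, as slopes to the right and down, at radius r is drawn at 1 + k1 r^2 times it, then the intrinsics apply), "extrinsics" (4x4, takes a point from camera to world coordinates); the wrist camera has in their place "mount" (4x4, takes a point from camera to tool coordinates, whose origin is the TCP and whose axes are the flange's). Camera axes: x right, y down, z forward; pixel columns grow to the right and rows downward; lengths in m; the calibration is good to about 2 mm. A picture is of the moment at which its call begins: read the wrist's pose just before it. camera_params takes no time and is no camera call.
- r.hand_in(): hands the job in; it is judged then, once.
The state is a dict: "time_s": time; "q": joint angles; "dq": joint speeds; "effort": joint torques, N m; "eef_pos": TCP position; "ee_rot": TCP orientation; "wrist_force": force on the tool from outside, world axes, zero at the start; "ft_torque": the same for the moment, N m; "grip_width": opening from 0.0 (shut) to 1.0 (fully open); "gripper_force": force on a finger pad.
Only numpy, scipy, OpenCV 4.12 (cv2) and the standard library are available. Lean on these libraries where they do the work, as an engineer would, in place of code of your own. Each camera call takes 0.05 s, during which the arm holds its last target. There are 200 camera calls.

TASK

Clamp the short battery pack in the spring clamp so that its contacts can be wiped: press the sprung carriage back, with the end of the pack itself, and set the pack down flat on the bed, contacts up, squarely between the fixed stop and the carriage, which then holds it. Leave the longer battery pack where it lies.

Things in the scene. Friction and masses are not known exactly. Their poses are not given: they have to be found in the camera images.
- short_pack: Short battery pack: black block 84 mm long (x), 48 wide (y), 40 high, on top a grey rail 60 x 30 x 6 mm with copper contacts. 0.17 to 0.34 kg. Starts flat on the table, contacts up, yaw within 0.5 rad. Origin: centre of underside, z up. May be clamped either way round. Other black packs: one equally wide and high but 126 mm long; one 115 x 76 x 61 mm.
- clamp: Blue spring clamp, fixed to the counter. Origin: centre of underside; z up; x: the way the carriage is pressed back, away from the robot (yaw within 0.5 rad). Bed 100 mm wide (y), top at z = 15 mm, sides open. Fixed stop at x = -99 to -75 mm, 70 mm wide, top at z = 39 mm. Block behind the carriage x = 68 to 98 mm, 60 mm high. Short pack clamped: its origin at x = -33, y = 0, z = 15 mm.
- carriage (a joint): Travel (m) of the sprung carriage along the clamp's x: 0 at rest, 0.055 fully back, 0.034 on the short pack. Upright aluminium plate 70 mm wide, top at z = 79 mm; its rubber face, at clamp x = -25 mm + travel, faces the stop: gap 50 mm at rest, 105 at most. Resists with 4.5 N at rest to 13 N fully back, plus 60 N per m/s; let go, it closes in under 1 s.
- long_pack: Longer battery pack, to be left alone: like the short one but 126 mm long. Origin: centre of underside, x along its length, z up.

How it is judged:
By the outcome, as a careful person would: the job done as asked, in the order asked, and still so for the second after the job is handed in, with the robot touching nothing.
It also fails if it takes over 38 s, if anything falls off the work surface, if the arm or the gripper's body presses on something with over 40 N, if the wrist force passes 120 N, or if a joint passes its speed limit or range.

## Working session

There is one attempt and no reset: what is moved stays moved. The work goes in short steps, Python scripts to look and compute and a tool call to move; the robot and the scene stay as the last step left them, time stands still between calls to the robot, and variables do not carry over. Pictures are saved under pics/ and viewed, at most 10 in all, crops included, and the job is handed in when it is done.

```bash
ls; mkdir -p pics
```

Run:
```python
from workcell import r
import cv2,numpy as np
print(r.observe())
for n in("scene","top","wrist"):
    cv2.imwrite(f"pics/{n}0.png",r.camera(n)[:,:,::-1]); print(n,r.camera_params(n))
```

```text
pics
workcell.py
{'time_s': 0.0, 'q': array([-1.27801654e+00,  1.50987459e-01,  1.43802302e+00, -2.55371513e-05,
        1.55377479e+00, -1.34003346e-01]), 'dq': array([ 0.00081005, -0.00019316, -0.00095175, -0.00159321,  0.00103632,
        0.00153252]), 'effort': array([-7.88957932e-04, -7.13050818e+01, -5.70869100e+01, -3.36926587e-04,
        8.95101781e-03,  3.43371539e-05]), 'eef_pos': array([ 0.23792159, -0.52320643,  0.23067861]), 'ee_rot': array([-5.93418305e-04,  9.77318064e-01,  2.11775934e-01, -6.00165752e-05]), 'wrist_force': array([ 0.92801952, -0.33305941,  1.08131985]), 'ft_torque': array([ 0.0278277 ,  0.029544  , -0.01061983]), 'gripper_force': 0.0, 'grip_width': 1.0008219355200503}
scene {'camera_matrix': array([[392.15565553,   0.        , 278.58889556],
       [  0.        , 392.15565553, 210.79903706],
       [  0.        ,   0.        ,   1.        ]]), 'k1': -0.08036022101170656, 'extrinsics': array([[ 8.59462535e-03,  7.88835078e-01, -6.14544833e-01,
         9.91246984e-01],
       [ 9.99894562e-01,  4.13970142e-04,  1.45152523e-02,
         3.54482
[... 504 characters left out ...]
558,  0.02656378],
       [-0.01791729, -0.08427416, -0.9962815 ,  0.90119573],
       [ 0.        ,  0.        ,  0.        ,  1.        ]])}
wrist {'camera_matrix': array([[311.78323407,   0.        , 279.98053734],
       [  0.        , 311.78323407, 212.05926209],
       [  0.        ,   0.        ,   1.        ]]), 'k1': -0.04906716160624695, 'mount': array([[-2.32499160e-04, -9.49166450e-01, -3.14774518e-01,
         8.03749150e-02],
       [ 9.99999821e-01, -3.94265379e-04,  4.50240865e-04,
         1.39306086e-03],
       [-5.51458218e-04, -3.14774357e-01,  9.49166371e-01,
        -1.42671249e-01],
       [ 0.00000000e+00,  0.00000000e+00,  0.00000000e+00,
         1.00000000e+00]])}
```

View pics/top0.png

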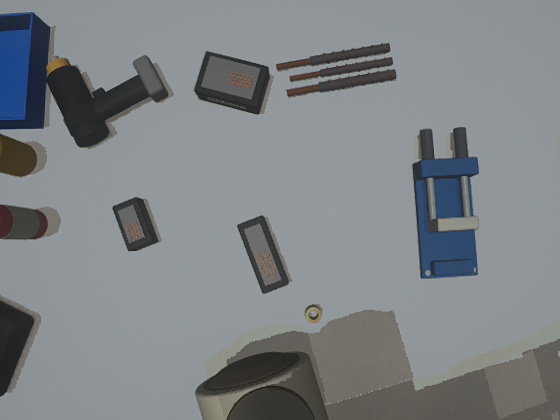

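View pics/scene0.png

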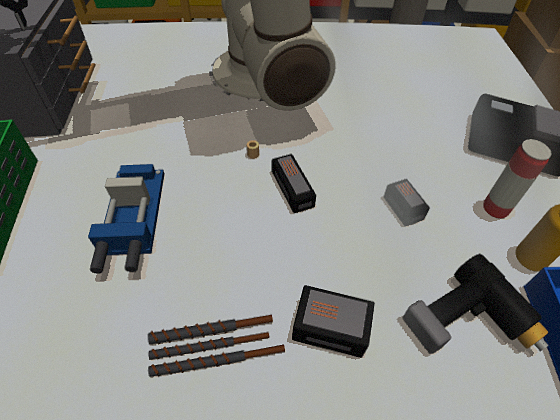

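The top view shows the short pack at about (135,224), the long one at (262,254) and the clamp at (447,205), with its stop at the bottom by (453,268). Next I'll enlarge the pack and the clamp.

Create h.py:
```python
import numpy as np,cv2
from workcell import r
from scipy.spatial.transform import Rotation as R
def ray(name,px,pose=None):
    p=r.camera_params(name);K=p["camera_matrix"];k=p["k1"]
    u=(np.atleast_2d(px).astype(float)-K[:2,2])/K[0,0]
    s=u.copy()
    for _ in range(20): s=u/(1+k*(s**2).sum(1,keepdims=True))
    d=np.c_[s,np.ones(len(s))]
    if name=="wrist":
        T=np.eye(4);q=pose["ee_rot"];T[:3,:3]=R.from_quat(np.r_[q[1:],q[0]]).as_matrix();T[:3,3]=pose["eef_pos"];E=T@p["mount"]
    else: E=p["extrinsics"]
    return E[:3,3],d@E[:3,:3].T
def plane(name,px,z,pose=None):
    c,d=ray(name,px,pose); return c+d*((z-c[2])/d[:,2:])
```

Run:
```python
import cv2,numpy as np
a=cv2.imread('pics/top0.png')
f=lambda c,s:cv2.resize(c,None,fx=s,fy=s,interpolation=cv2.INTER_CUBIC)
p=f(a[190:260,100:170],5);c=f(a[120:290,400:500],3.5)
o=np.zeros((600,720,3),np.uint8);o[:350,:350]=p;o[:595,360:710]=c
cv2.imwrite('pics/z1.png',o)
```

```text
(no output)
```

View pics/z1.png

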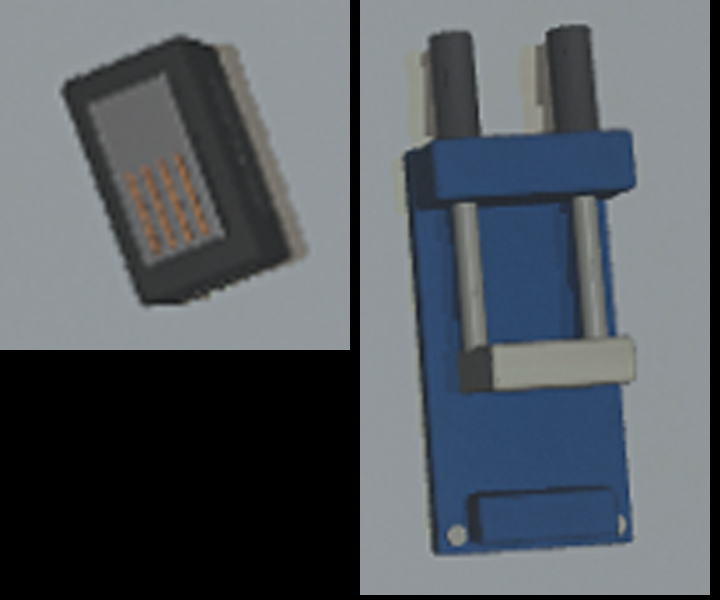

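The rail corners are in the zoom at (88,103), (165,73), (225,238) and (150,267). The clamp's bed, block, plate and stop corners are all visible too. I'll compute poses from these and check them against the given sizes.

Run:
```python
from h import *
np.set_printoptions(precision=4,suppress=True)
f=lambda P,s,o,x0=0:(np.array(P,float)-[x0,0]+.5)/s-.5+o
rail=plane("top",f([(88,103),(165,73),(225,238),(150,267)],5,[100,190]),.046)
print("rail c",rail.mean(0),"sizes",[np.linalg.norm(rail[i]-rail[i-1]) for i in range(4)])
d=rail[0]+rail[1]-rail[2]-rail[3];print("yaw",np.arctan2(d[1],d[0]))
blk=plane("top",f([(64,92),(180,37),(143,303)],5,[100,190]),.04);print("blk",blk)
C=lambda P,z:plane("top",f(P,3.5,[400,120],360),z)
B=C([(433,553),(632,542)],.015);S=C([(478,495),(614,488),(618,541),(481,546)],.039)
K=C([(433,142),(632,130),(634,188),(437,200)],.06);P=C([(490,345),(634,337),(634,380),(492,388)],.079)
x=0
for n,q,cx in(("bed",B,-99),("stop",S,-87),("block",K,83),("plate",P,None)):
    dd=q[0]-q[1];y=np.arctan2(-dd[0],dd[1])
    print(n,q.mean(0),"w",np.linalg.norm(dd),"yaw",y, "d",np.linalg.norm(q[1]-q[-2]) if len(q)>2 else 0)
a=K.mean(0)-S.mean(0);print("axis",np.arctan2(a[1],a[0]),np.linalg.norm(a[:2]),"expect .170")
t=np.arctan2(a[1],a[0]);u=np.array([np.cos(t),np.sin(t)])
for q,cx in((S,-.087),(K,.083),(B,-.099)):print("origin",q.mean(0)[:2]-cx*u)
```

```text
rail c [0.4998 0.299  0.046 ] sizes [np.float64(0.06067137485550406), np.float64(0.028839890396368816), np.float64(0.06061952832319486), np.float64(0.027868477754772344)]
yaw 0.38135426936266953
blk [[0.527  0.3345 0.04  ]
 [0.546  0.2937 0.04  ]
 [0.4543 0.3049 0.04  ]]
bed [ 0.4078 -0.2506  0.015 ] w 0.1015181999833429 yaw 0.041686787023011006 d 0
stop [ 0.4238 -0.2508  0.039 ] w 0.06769807565273678 yaw 0.0396473618496087 d 0.025807881505700025
block [ 0.5935 -0.2421  0.06  ] w 0.09833247893847875 yaw 0.061289534435175534 d 0.02832810566574835
plate [ 0.4977 -0.2466  0.079 ] w 0.06893807670566378 yaw 0.048870931482273075 d 0.020126691498525546
axis 0.050948157290493255 0.16993122129804464 expect .170
origin [ 0.5107 -0.2463]
origin [ 0.5106 -0.2463]
origin [ 0.5066 -0.2455]
```

Everything agrees with the given sizes: the stop-to-block axis is 0.1699 m against 0.170. The pack is at (0.500, 0.299) with yaw 0.381, and the clamp at (0.511, -0.246) with yaw 0.05. Next is a helper that works out tool-axis moves.

Add to h.py:
```python
def need(x,y,z,yaw):
    s=r.observe();q=s["ee_rot"];A=R.from_quat(np.r_[q[1:],q[0]])
    G=R.from_euler('z',yaw)*R.from_euler('x',np.pi)
    rv=(A.inv()*G).as_rotvec();d=np.array([x,y,z])-s["eef_pos"]
    print("t",round(s["time_s"],2),"rot",rv.round(4),"d before rot",A.inv().apply(d).round(4),"d after rot",G.inv().apply(d).round(4))
if __name__=="__main__":
    import sys; need(*map(float,sys.argv[1:]))
```

```bash
python3 h.py .5 .299 .2 .381
```

```text
t 0.15 rot [-0.0009 -0.0001  0.0458] d before rot [ 0.5789 -0.64    0.0315] d after rot [ 0.549  -0.6658  0.0308]
```
Rows: first with rot .046 then translation after rot [.549,-.666,.031]/ ~21 rows min of .0417 length. norm .863. 0.0417 → 20.7 rows; but joint-1 at 70% of 1.89=1.32rad/s = .11 rad/row; radius min ~.4 → .044 m/row fine-ish; q6 too. But "what a row does not reach is not made up". Use 25 rows: 0.022,-0.0266,0.0012 each. norm .0345. Check q1 at r=.4: .086 rad/row fine.

Careful with the scale: shifts go in units of 5 mm and turns go in units of 0.25 rad. That gives: -0.0266 m is -5.32, 0.022 m is 4.4, 0.046 rad is 0.184.

Request:
tcp_steps:
  motion:
    - {"tx": 4.4,"ty": -5.32,"wz": 0.184}
    - {"tx": 4.4,"ty": -5.32}
    - {"tx": 4.4,"ty": -5.32}
    - {"tx": 4.4,"ty": -5.32}
    - {"tx": 4.4,"ty": -5.32}
  jaw: 1

```text
time_s: 0.57
eef_pos: [0.2892, -0.357, 0.231]
ee_rot: [-0.0, 0.982, 0.189, -0.0]
wrist_force: [0.5, 0.0, 0.5]
grip_width: 0.999
gripper_force: 0.0
```

Request:
tcp_steps:
  motion:
    - {"tx": 4.4,"ty": -5.32}
    - {"tx": 4.4,"ty": -5.32}
    - {"tx": 4.4,"ty": -5.32}
    - {"tx": 4.4,"ty": -5.32}
    - {"tx": 4.4,"ty": -5.32}

```text
time_s: 0.98
eef_pos: [0.3418, -0.1926, 0.2313]
ee_rot: [-0.0, 0.982, 0.189, 0.0]
wrist_force: [0.4, -0.4, 0.4]
grip_width: 1.001
gripper_force: 0.0
```

Request:
tcp_steps:
  motion:
    - {"tx": 4.4,"ty": -5.32}
    - {"tx": 4.4,"ty": -5.32}
    - {"tx": 4.4,"ty": -5.32}
    - {"tx": 4.4,"ty": -5.32}
    - {"tx": 4.4,"ty": -5.32}

```text
time_s: 1.4
eef_pos: [0.3946, -0.0281, 0.2314]
ee_rot: [0.0, 0.982, 0.189, 0.0]
wrist_force: [0.1, -0.8, 0.1]
grip_width: 0.997
gripper_force: 0.0
```

Request:
tcp_steps:
  motion:
    - {"tx": 4.4,"ty": -5.32}
    - {"tx": 4.4,"ty": -5.32}
    - {"tx": 4.4,"ty": -5.32}
    - {"tx": 4.4,"ty": -5.32}
    - {"tx": 4.4,"ty": -5.32}

```text
time_s: 1.82
eef_pos: [0.4473, 0.1364, 0.2313]
ee_rot: [-0.0, 0.982, 0.189, 0.0]
wrist_force: [1.2, 0.3, 0.6]
grip_width: 1.0
gripper_force: 0.0
```

Request:
tcp_steps:
  motion:
    - {"tx": 4.4,"ty": -5.32}
    - {"tx": 4.4,"ty": -5.32}
    - {"tx": 4.4,"ty": -5.32}
    - {"tx": 4.4,"ty": -5.32}

```text
time_s: 2.15
eef_pos: [0.4894, 0.2679, 0.2311]
ee_rot: [0.0, 0.982, 0.189, -0.0]
wrist_force: [0.5, -1.3, 0.5]
grip_width: 1.001
gripper_force: 0.0
```

```bash
python3 h.py .5 .299 .15 .381
```

```text
t 2.15 rot [-0.      0.0002  0.0002] d before rot [ 0.0214 -0.025   0.0811] d after rot [ 0.0214 -0.025   0.0811]
```

Scaled: 0.025 m is 5, 0.02 m is 4.

Request:
tcp_steps:
  motion:
    - {"tx": 2.2,"ty": -2.5,"tz": 4}
    - {"tx": 2.1,"ty": -2.5,"tz": 5}
    - {"tz": 4}
    - {}
    - {}

```text
time_s: 2.57
eef_pos: [0.4996, 0.297, 0.1659]
ee_rot: [0.0, 0.982, 0.189, -0.001]
wrist_force: [-0.4, -0.4, 1.4]
grip_width: 0.994
gripper_force: 0.0
```

```bash
python3 h.py .5 .299 .004 .381
```

Run:
```python
from h import *
s=r.observe();cv2.imwrite('pics/w1.png',r.camera("wrist")[:,:,::-1]);np.save('w1.npy',np.r_[s["eef_pos"],s["ee_rot"]])
```

```text
t 2.57 rot [0.     0.0021 0.    ] d before rot [ 0.0015 -0.0017  0.1619] d after rot [ 0.0011 -0.0017  0.1619]
```

View pics/w1.png

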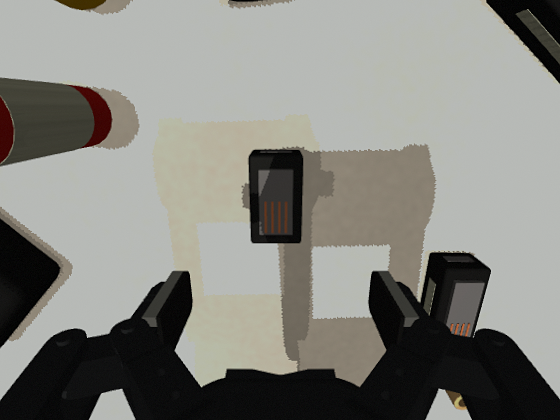

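The wrist view shows the pack upright in the image, so its yaw is right. The rail corners are at about (259,170), (293,170), (293,235) and (259,235), and the fingers are clear of other objects.

Run:
```python
from h import *
a=np.load('w1.npy');s=dict(eef_pos=a[:3],ee_rot=a[3:])
P=plane("wrist",[(259,170),(293,170),(293,235),(259,235)],.046,s)
print(P.round(4),P.mean(0)); d=P[0]+P[1]-P[2]-P[3];print(np.arctan2(d[1],d[0]))
```

```text
[[0.5221 0.3235 0.046 ]
 [0.5329 0.2967 0.046 ]
 [0.4777 0.2738 0.046 ]
 [0.4662 0.3025 0.046 ]] [0.49974436 0.29914481 0.046     ]
0.3767976333592501
```

Request:
tcp_steps:
  motion:
    - {"tx": 0.2,"ty": -0.2,"tz": 6}
    - {"tz": 6}
    - {"tz": 6}
    - {}
    - {}

```text
time_s: 3.03
eef_pos: [0.5008, 0.2981, 0.0775]
ee_rot: [-0.0, 0.982, 0.189, -0.0]
wrist_force: [-0.4, -0.7, 0.6]
grip_width: 1.0
gripper_force: 0.0
```

```bash
python3 h.py .5 .299 .004 .381
```

```text
t 3.03 rot [-0.0001  0.0002 -0.0008] d before rot [-0.0004 -0.0011  0.0735] d after rot [-0.0005 -0.0011  0.0735]
```

Scaled: 0.025 m is 5, 0.023 m is 4.6.

Request:
tcp_steps:
  motion:
    - {"ty": -0.2,"tz": 5}
    - {"tz": 5}
    - {"tz": 4.6}
    - {}
    - {}

```text
time_s: 3.45
eef_pos: [0.5012, 0.2996, 0.0055]
ee_rot: [-0.0, 0.982, 0.189, 0.001]
wrist_force: [0.4, -0.1, 0.4]
grip_width: 1.0
gripper_force: 0.0
```

Request:
tcp_steps:
  motion:
    - {}
    - {}
    - {}
    - {}
    - {}
  jaw: 0
  grip_n: 100

```text
time_s: 3.87
eef_pos: [0.5012, 0.2998, 0.0054]
ee_rot: [-0.0, 0.982, 0.189, 0.001]
wrist_force: [-3.2, -1.2, 14.4]
grip_width: 0.55
gripper_force: 103.4
```

Request:
tcp_steps:
  motion:
    - {}
    - {}
    - {}
    - {}

```text
time_s: 4.2
eef_pos: [0.5012, 0.2998, 0.0054]
ee_rot: [-0.0, 0.982, 0.189, 0.001]
wrist_force: [-2.0, -0.9, 14.4]
grip_width: 0.546
gripper_force: 103.4
```

```bash
python3 h.py .5 .299 .004 .381
```

```text
t 4.2 rot [-0.0001 -0.0027 -0.0001] d before rot [-0.0014  0.0003  0.0014] d after rot [-0.0014  0.0003  0.0014]
```

Scaled: -0.02 m is -4, -0.035 m is -7.

Request:
tcp_steps:
  motion:
    - {"tz": -4}
    - {"tz": -7}
    - {"tz": -7}
    - {"tz": -7}
    - {}

```text
time_s: 4.62
eef_pos: [0.5026, 0.3005, 0.1362]
ee_rot: [-0.001, 0.982, 0.189, 0.005]
wrist_force: [1.2, 0.3, -0.9]
grip_width: 0.551
gripper_force: 103.4
```

```bash
python3 h.py .427 -.2505 .13 .05
```

```text
t 4.62 rot [-0.002  -0.0098  0.3309] d before rot [-0.275   0.4834  0.0033] d after rot [-0.103   0.5465  0.0062]
```

Scaled: -0.0064 m is -1.28, 0.034 m is 6.8, 0.11 rad is 0.44.

Request:
tcp_steps:
  motion:
    - {"wz": 0.44}
    - {"wz": 0.44}
    - {"wz": 0.44}
    - {"tx": -1.28,"ty": 6.8}
    - {"tx": -1.28,"ty": 6.8}

```text
time_s: 5.03
eef_pos: [0.4905, 0.2309, 0.1283]
ee_rot: [-0.0, 1.0, 0.026, 0.0]
wrist_force: [1.0, -1.0, -1.6]
grip_width: 0.545
gripper_force: 103.6
```

Request:
tcp_steps:
  motion:
    - {"tx": -1.28,"ty": 6.8}
    - {"tx": -1.28,"ty": 6.8}
    - {"tx": -1.28,"ty": 6.8}
    - {"tx": -1.28,"ty": 6.8}
    - {"tx": -1.28,"ty": 6.8}

```text
time_s: 5.45
eef_pos: [0.467, 0.058, 0.1288]
ee_rot: [-0.0, 1.0, 0.026, 0.0]
wrist_force: [1.1, 0.5, -2.0]
grip_width: 0.546
gripper_force: 103.6
```

Request:
tcp_steps:
  motion:
    - {"tx": -1.28,"ty": 6.8}
    - {"tx": -1.28,"ty": 6.8}
    - {"tx": -1.28,"ty": 6.8}
    - {"tx": -1.28,"ty": 6.8}
    - {"tx": -1.28,"ty": 6.8}

```text
time_s: 5.87
eef_pos: [0.4437, -0.1136, 0.1288]
ee_rot: [0.0, 1.0, 0.025, 0.0]
wrist_force: [-0.2, -0.6, -2.3]
grip_width: 0.55
gripper_force: 103.6
```

Request:
tcp_steps:
  motion:
    - {"tx": -1.28,"ty": 6.8}
    - {"tx": -1.28,"ty": 6.8}
    - {"tx": -1.28,"ty": 6.8}
    - {}
    - {}

```text
time_s: 6.28
eef_pos: [0.4298, -0.2163, 0.1284]
ee_rot: [-0.0, 1.0, 0.024, 0.0]
wrist_force: [-0.2, 0.3, -3.8]
grip_width: 0.552
gripper_force: 103.9
```

```bash
python3 h.py .427 -.2505 .13 .05
```

Run:
```python
from h import *
for n in("scene","top"):cv2.imwrite(f'pics/{n}2.png',r.camera(n)[:,:,::-1])
```

```text
t 6.28 rot [-0.     -0.     -0.0022] d before rot [-0.0044  0.0341 -0.0016] d after rot [-0.0045  0.034  -0.0016]
```

View pics/scene2.png

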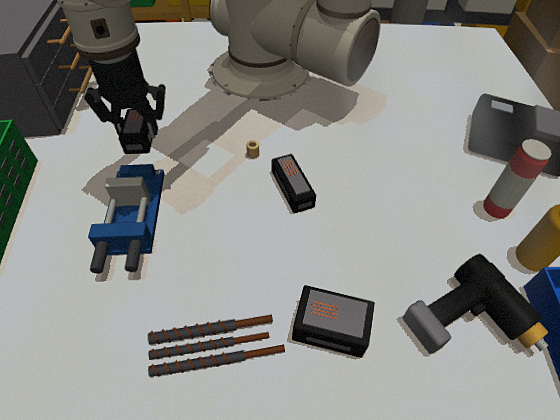

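The scene view shows the pack held level near (136,133), just before the clamp, and the carriage at rest. Next I'll shift across and go down to push height, with the underside at about 49 mm, above the stop's 39.

Scaled: 0.034 m is 6.8, -0.0045 m is -0.9, -0.002 rad is -0.008.

Request:
tcp_steps:
  motion:
    - {"tx": -0.9,"ty": 6.8,"wz": -0.008}
    - {}
    - {"tz": 5}
    - {"tz": 5}
    - {"tz": 4.8}

```text
time_s: 6.8
eef_pos: [0.4279, -0.248, 0.0537]
ee_rot: [0.0, 1.0, 0.027, 0.0]
wrist_force: [0.2, -0.1, -2.4]
grip_width: 0.547
gripper_force: 104.6
```

Request:
tcp_steps:
  motion:
    - {}
    - {}

```text
time_s: 6.97
eef_pos: [0.4274, -0.2479, 0.0542]
ee_rot: [-0.001, 1.0, 0.027, -0.001]
wrist_force: [0.2, 0.8, -1.2]
grip_width: 0.546
gripper_force: 104.2
```

```bash
python3 h.py .427 -.2505 .0545 .05
```

Run:
```python
from h import *
s=r.observe();cv2.imwrite('pics/w3.png',r.camera("wrist")[:,:,::-1]);np.save('w3.npy',np.r_[s["eef_pos"],s["ee_rot"]])
```

```text
t 6.97 rot [-0.0013  0.0013  0.0041] d before rot [-0.0006  0.0026 -0.0003] d after rot [-0.0006  0.0026 -0.0003]
```

View pics/w3.png

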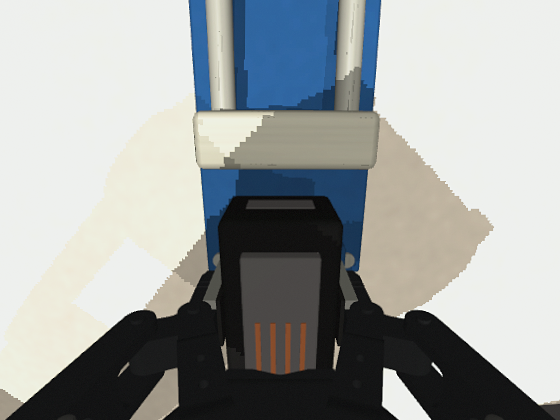

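The wrist view shows the pack square and level in the grip, with the rail's front edge from (240,252) to (321,252) and the black front from 219 to 342. The plate is ahead of it, from 194 to 378 across at row 111. I'll check the lateral offset.

Run:
```python
from h import *
a=np.load('w3.npy');s=dict(eef_pos=a[:3],ee_rot=a[3:])
o=np.array([.5107,-.2463]);t=.05;M=np.array([[np.cos(t),np.sin(t)],[-np.sin(t),np.cos(t)]])
def c(n,px,z):
    P=plane("wrist",px,z,s); print(n,(((P[:,:2]-o)@M.T)*1000).round(1).tolist())
c("rail front",[(240,252),(321,252)],.0948)
c("rail sides low",[(240,330),(320,330)],.0948)
c("pack front top",[(219,224),(341,224)],.0888)
c("plate top",[(194,111),(378,111),(376,167),(197,167)],.079)
c("bed sides",[(206,250),(361,250),(189,0),(382,0)],.015)
g=cv2.cvtColor(cv2.imread('pics/w3.png'),cv2.COLOR_BGR2GRAY).astype(int)
for row in(120,140,290):
    e=np.abs(np.diff(g[row]));print(row,[(i,int(g[row][i+1]-g[row][i])) for i in np.where(e>18)[0]])
```

```bash
python3 h.py .427 -.2505 .0545 .05
```

```text
rail front [[-51.3, 15.6], [-51.2, -13.6]]
rail sides low [[-85.6, 16.9], [-85.5, -14.9]]
pack front top [[-42.8, 23.8], [-42.6, -21.4]]
plate top [[-2.9, 32.5], [-2.6, -34.2], [-23.1, -35.4], [-23.3, 32.9]]
bed sides [[-88.5, 48.6], [-88.1, -51.0], [51.8, 48.3], [52.3, -50.8]]
120 [(np.int64(191), -35), (np.int64(192), -34), (np.int64(260), -21), (np.int64(261), -70), (np.int64(379), 29), (np.int64(384), 29)]
140 [(np.int64(193), -71), (np.int64(244), -21), (np.int64(245), -74), (np.int64(377), 28), (np.int64(378), 23), (np.int64(404), 67)]
290 [(np.int64(156), -61), (np.int64(193), -117), (np.int64(194), -58), (np.int64(205), 21), (np.int64(206), 46), (np.int64(218), -50), (np.int64(240), 27), (np.int64(241), 23), (np.int64(318), -23), (np.int64(319), -27), (np.int64(341), 60), (np.int64(353), -31), (np.int64(354), -33), (np.int64(365), 84), (np.int64(366), 71), (np.int64(440), 25), (np.int64(441), 45)]
t 7.02 rot [ 0.0002 -0.0004  0.0039] d before rot [-0.0011  0.0019  0.0009] d after rot [-0.0011  0.0019  0.0009]
```

The pack is 2.3 mm to the +y side of the clamp's axis and the yaw matches. I'll correct that, then press the carriage back slowly, about 56 mm of advance.

Scaled: 0.007 m is 1.4, 0.005 m is 1.

Request:
tcp_steps:
  motion:
    - {"tx": 0.8,"ty": 0.46}
    - {"tx": 1.4}
    - {"tx": 1}
    - {"tx": 1}
    - {"tx": 1}

```text
time_s: 7.43
eef_pos: [0.4538, -0.2501, 0.0548]
ee_rot: [0.0, 1.0, 0.026, -0.0]
wrist_force: [-8.4, -2.3, 1.6]
grip_width: 0.55
gripper_force: 104.8
```

Request:
tcp_steps:
  motion:
    - {"tx": 1}
    - {"tx": 1}
    - {"tx": 1}
    - {"tx": 1}
    - {"tx": 1}

```text
time_s: 7.85
eef_pos: [0.4784, -0.2488, 0.0547]
ee_rot: [0.0, 1.0, 0.026, -0.001]
wrist_force: [-13.2, -2.0, 4.0]
grip_width: 0.551
gripper_force: 104.9
```

Request:
tcp_steps:
  motion:
    - {"tx": 1}
    - {}
    - {}
    - {}

```text
time_s: 8.18
eef_pos: [0.4834, -0.2485, 0.0546]
ee_rot: [0.0, 1.0, 0.026, -0.001]
wrist_force: [-9.9, -1.6, 2.7]
grip_width: 0.546
gripper_force: 105.0
```

Run:
```python
from h import *
s=r.observe();print(s["eef_pos"],s["ee_rot"],s["wrist_force"]);cv2.imwrite('pics/w4.png',r.camera("wrist")[:,:,::-1]);np.save('w4.npy',np.r_[s["eef_pos"],s["ee_rot"]])
```

```text
[ 0.48337782 -0.24852244  0.05463538] [ 1.03918210e-04  9.99649234e-01  2.64745814e-02 -7.02702067e-04] [-9.8637657  -1.58962885  2.73005512]
```

View pics/w4.png

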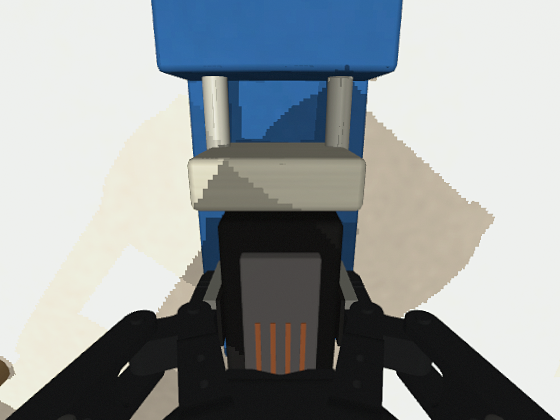

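The plate is pushed back and in contact with the pack's front, at rows 158 to 210, with the force at 9.9 N. I'll check travel and centring numerically.

Run:
```python
from h import *
a=np.load('w4.npy');s=dict(eef_pos=a[:3],ee_rot=a[3:])
o=np.array([.5107,-.2463]);t=.05;M=np.array([[np.cos(t),np.sin(t)],[-np.sin(t),np.cos(t)]])
print("tcp",(M@(a[:2]-o)*1000).round(1))
def c(n,px,z):
    P=plane("wrist",px,z,s); print(n,(((P[:,:2]-o)@M.T)*1000).round(1).tolist())
c("rail front",[(240,252),(321,252)],.095)
c("plate top",[(190,160),(365,160),(363,210),(191,210)],.079)
c("block top front",[(157,66),(398,66)],.06)
```

```bash
python3 h.py .4834 -.2485 .0214 .05
```

```text
tcp [-27.4  -0.9]
rail front [[4.4, 12.2], [4.5, -17.0]]
plate top [[35.1, 32.1], [35.3, -34.5], [15.3, -35.4], [15.1, 33.4]]
block top front [[70.7, 48.1], [70.9, -50.2]]
t 8.23 rot [0.0002 0.0014 0.0029] d before rot [ 0.0001 -0.      0.0332] d after rot [ 0.0001 -0.      0.0332]
```

Travel is 38.4 mm, leaving 4.4 mm clearance at the stop. I'll correct 1.2 mm in y and lower.

Request:
tcp_steps:
  motion:
    - {"ty": -0.24,"tz": 0.8}
    - {"tz": 1}
    - {"tz": 1}
    - {"tz": 1}
    - {}

```text
time_s: 8.65
eef_pos: [0.4828, -0.247, 0.0347]
ee_rot: [-0.0, 1.0, 0.026, -0.001]
wrist_force: [-10.8, -1.8, -4.5]
grip_width: 0.548
gripper_force: 104.5
```

Request:
tcp_steps:
  motion:
    - {"tz": 0.8}
    - {"tz": 0.8}
    - {"tz": 0.8}
    - {}
    - {}

```text
time_s: 9.07
eef_pos: [0.4828, -0.247, 0.0229]
ee_rot: [-0.0, 1.0, 0.026, -0.001]
wrist_force: [-10.6, -2.8, -4.8]
grip_width: 0.549
gripper_force: 104.2
```

```bash
python3 h.py .4834 -.2485 .0204 .05
```

```text
t 9.07 rot [-0.0007  0.0026  0.0029] d before rot [0.0006 0.0015 0.0025] d after rot [0.0005 0.0015 0.0025]
```

Request:
tcp_steps:
  motion:
    - {"tz": 0.3}
    - {}

```text
time_s: 9.23
eef_pos: [0.4831, -0.2471, 0.0218]
ee_rot: [-0.0, 1.0, 0.026, -0.001]
wrist_force: [-10.4, -0.7, 0.7]
grip_width: 0.547
gripper_force: 104.9
```

Request:
tcp_steps:
  motion:
    - {"tz": 0.2}
    - {}

```text
time_s: 9.4
eef_pos: [0.4832, -0.2472, 0.0209]
ee_rot: [-0.0, 1.0, 0.026, -0.001]
wrist_force: [-10.4, -1.0, 1.1]
grip_width: 0.546
gripper_force: 104.9
```

Request:
tcp_steps:
  motion:
    - {"tz": 0.16}
    - {}

```text
time_s: 9.57
eef_pos: [0.4832, -0.2472, 0.0204]
ee_rot: [-0.0, 1.0, 0.026, -0.001]
wrist_force: [-12.2, -0.1, 4.9]
grip_width: 0.554
gripper_force: 105.2
```

The bed is just touched. Now I'll ease back to the stop.

Scaled: -0.0015 m is -0.3.

Request:
tcp_steps:
  motion:
    - {"tx": -0.3}
    - {"tx": -0.3}
    - {}

```text
time_s: 9.82
eef_pos: [0.4804, -0.2473, 0.0204]
ee_rot: [-0.0, 1.0, 0.026, -0.0]
wrist_force: [-9.6, 0.6, 2.8]
grip_width: 0.55
gripper_force: 105.2
```

Request:
tcp_steps:
  motion:
    - {"tx": -0.2}
    - {}

```text
time_s: 9.98
eef_pos: [0.4794, -0.2474, 0.0204]
ee_rot: [0.0, 1.0, 0.026, -0.0]
wrist_force: [-9.1, -0.5, 3.3]
grip_width: 0.546
gripper_force: 105.1
```

Request:
tcp_steps:
  motion:
    - {"tx": -0.1}
    - {}

```text
time_s: 10.15
eef_pos: [0.479, -0.2474, 0.0204]
ee_rot: [0.0, 1.0, 0.026, -0.0]
wrist_force: [-8.5, 0.6, 3.6]
grip_width: 0.545
gripper_force: 105.1
```

Scaled: -0.0007 m is -0.14.

Request:
tcp_steps:
  motion:
    - {"tx": -0.14}
    - {}

```text
time_s: 10.32
eef_pos: [0.4788, -0.2474, 0.0204]
ee_rot: [0.0, 1.0, 0.026, 0.0]
wrist_force: [-2.5, 1.2, 2.6]
grip_width: 0.548
gripper_force: 104.7
```

Request:
tcp_steps:
  motion:
    - {"tx": -0.14}
    - {}

```text
time_s: 10.48
eef_pos: [0.4787, -0.2475, 0.0204]
ee_rot: [0.0, 1.0, 0.026, 0.001]
wrist_force: [6.9, 1.1, -2.0]
grip_width: 0.545
gripper_force: 104.3
```

The pack is seated against the stop. Release with a softened grip.

Scaled: 0.0006 m is 0.12.

Request:
tcp_steps:
  motion:
    - {"tx": 0.12,"tz": 0.12}
    - {}
  jaw: 0
  grip_n: 20

```text
time_s: 10.65
eef_pos: [0.4788, -0.2475, 0.0204]
ee_rot: [0.0, 1.0, 0.026, 0.0]
wrist_force: [-4.6, 3.9, 13.4]
grip_width: 0.548
gripper_force: 106.4
```

Request:
tcp_steps:
  motion:
    - {}
    - {}
    - {}
    - {}
    - {}
  jaw: 1

```text
time_s: 11.07
eef_pos: [0.4782, -0.2474, 0.0194]
ee_rot: [-0.0, 1.0, 0.026, -0.0]
wrist_force: [0.7, 0.6, -0.1]
grip_width: 1.0
gripper_force: 0.0
```

Request:
tcp_steps:
  motion:
    - {}
    - {"tz": -2}
    - {"tz": -3}
    - {"tz": -5}
    - {"tz": -6}

```text
time_s: 11.48
eef_pos: [0.4775, -0.247, 0.0999]
ee_rot: [-0.001, 1.0, 0.026, -0.001]
wrist_force: [1.2, -0.3, -0.1]
grip_width: 0.999
gripper_force: 0.0
```

Request:
tcp_steps:
  motion:
    - {"tz": -7}
    - {"tz": -7}
    - {}
    - {}

```text
time_s: 11.82
eef_pos: [0.4788, -0.2479, 0.1722]
ee_rot: [0.001, 1.0, 0.026, 0.002]
wrist_force: [-1.1, 0.4, -0.6]
grip_width: 0.999
gripper_force: 0.0
```

Run:
```python
from h import *
a=cv2.resize(r.camera("top")[100:300,380:520,::-1],None,fx=3,fy=3)
b=cv2.resize(r.camera("scene")[130:290,60:200,::-1],None,fx=2.6,fy=2.6)
s=r.observe();w=r.camera("wrist");np.save('w5.npy',np.r_[s["eef_pos"],s["ee_rot"]]);cv2.imwrite('pics/w5.png',w[:,:,::-1])
o=np.zeros((600,795,3),np.uint8);o[:600,:420]=a;o[:b.shape[0],425:425+b.shape[1]]=b
o[:b.shape[0],425:]=b[:,:370] if b.shape[1]>=370 else o[:b.shape[0],425:]
cv2.imwrite('pics/z5.png',o)
```

```text
(no output)
```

View pics/z5.png

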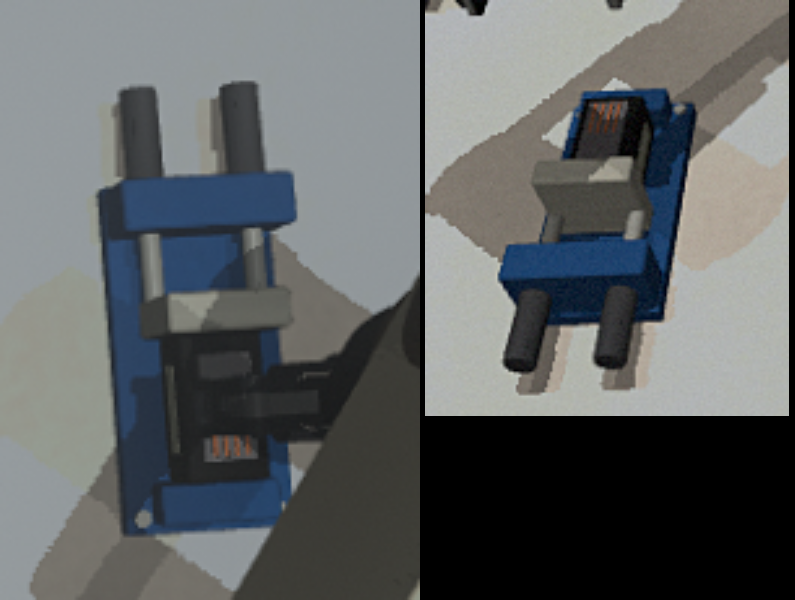

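View pics/w5.png

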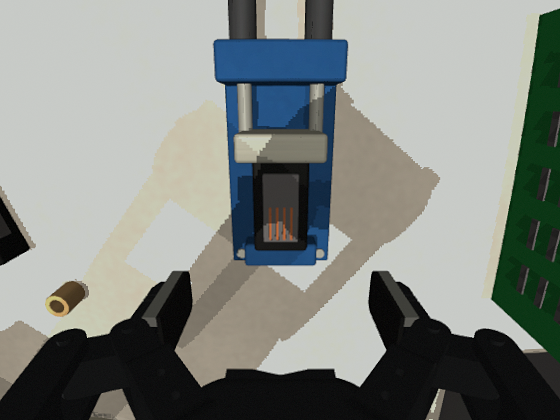

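The pack sits square between stop and plate. In the wrist view the rail runs from 262 to 299 (centre 280.5) and the plate from 235 to 327 (centre 281). The pack's end is against the stop. I'll check the position numerically, raise the arm a little, and hand in if it fits.

Scaled: -0.02 m is -4.

Request:
tcp_steps:
  motion:
    - {"tz": -4}
    - {}
    - {}
    - {}
    - {}
  lines: "1,2"

```text
time_s: 12.38
eef_pos: [0.4779, -0.2472, 0.1883]
```

Run:
```python
from h import *
a=np.load('w5.npy');s=dict(eef_pos=a[:3],ee_rot=a[3:])
o=np.array([.5107,-.2463]);t=.05;M=np.array([[np.cos(t),np.sin(t)],[-np.sin(t),np.cos(t)]])
P=plane("wrist",[(262,174),(299,174),(299,243),(262,243)],.061,s)
C=((P[:,:2]-o)@M.T)*1000;print(C.round(1).tolist(),C.mean(0))
P=plane("wrist",[(235,162),(327,162)],.079,s);print((((P[:,:2]-o)@M.T)*1000).round(1))
P=plane("wrist",[(246,247),(315,247)],.039,s);print((((P[:,:2]-o)@M.T)*1000).round(1))
```

```text
[[-2.4, 13.9], [-2.3, -16.3], [-63.6, -17.6], [-63.7, 14.8]] [-33.01928055  -1.308853  ]
[[ 10.3  32.9]
 [ 10.5 -36. ]]
[[-77.8  31.6]
 [-77.6 -34.6]]
```

The pack is at x = -33.0 mm and on the same centre line as the stop and the plate. Handing in.

```bash
python3 -c "
from workcell import r
print(r.hand_in())"
```

```text
the job is handed in; nothing more can be done
None
```

The short pack is clamped flat on the bed, contacts up, centred against the stop (measured origin x = -33.0 mm), the long pack was left alone, the arm is clear, and the job was handed in at about 12.4 s.

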